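Rotate three reagent bottles between their magnetic stirrers

ROBOT

A 6-joint arm with a two-finger parallel gripper is mounted at the origin on the work surface. World frame = base frame: x ahead of the robot, y to its left, z up, the work surface at z = 0. Lengths are in m, angles in rad, forces in N, time in s.
With the tool pointing down it reaches from about 0.25 to 0.775 m from the base axis. Payload 4 kg.
Tool frame: the origin (TCP) lies between the finger pads; the fingertips stand 14 mm ahead of it and the grasp point (between the pads) lies 5 mm behind it (nose_length is the distance from the TCP to the fingertips, in m); z points along the fingers, y is the line along which they close (so a half turn about z gives the same grasp; the last joint's range is limited). The gripper opens to 94 mm and grips with 3 to 60 N. Pads are 16 mm wide; open, the fingers measure 119 mm over their backs; the gripper's body (75 mm by 177 mm) begins 78 mm behind the grasp point.
Start: joints at [-1.209, 0.087, 1.371, -0, 1.684, -0.103], TCP at [0.247, -0.492, 0.22] pointing down, gripper open.
Joint ranges: [-3.1, 3.1], [-0.76, 2.03], [0.27, 2.55], [-1.08, 4.22], [0.17, 2.65], [-2.57, 2.57]. Speed limits (rad/s): [2.79, 2.79, 3.14, 3.14, 3.14, 3.14].

INTERFACE

Orientations are given as [roll, pitch, yaw] about the fixed x, y, z axes, in that order (R = Rz(yaw) Ry(pitch) Rx(roll)).
In Python, from bench import * gives the robot as it stands.
- The arm moves only by the tool move_arm, never from a script. Its argument "steps" is one flat list of numbers, 7 for each row, row after row: the turn, a rotation vector about the world's x, y, z in rad, then the shift along the world's x, y, z in m, then the opening, from 0 (shut) to 1 (fully open). A call has 1 to 12 rows; each row is the pose to reach, as a shift and turn from the pose commanded when the call began; what a row does not reach only later rows make up. A row lasts 1/10 s, in which the tool goes at most 50 mm and 8.59 degrees, less where a joint would pass 70% of its speed; a pose out of reach is approached as far as the arm can. A call with a gripper value outside its range is refused whole. The fingers move at their own pace and stop on an object; the grip force is fixed at half the most. Time passes only in rows, so rows that repeat a pose let the fingers close. It gives the time, the measured TCP pose, the force, the opening and the grip force at its end, in the units of the state.
- get_obs(): the state, without advancing time (a new reading comes with each control period).
- snapshot(name): name is "side" or "top"; returns (picture, depth): 480x640x3 uint8, red, green, blue; 480x640 float32, m along the optical axis (not along the pixel's ray), 0 where there is no reading.
- camera_model(name): a dict with "fx", "fy", "cx", "cy" (pixels), "rvec" (rotation vector, rad) and "tvec" (3), from world to camera coordinates, as OpenCV has them. Camera axes: x right, y down, z forward; pixel columns grow to the right and rows downward; lengths in m; the calibration is good to about 2 mm. A picture is of the moment at which its call begins. camera_model takes no time and is no camera call.
- close_job(): hands the job in; it is judged then, once.
Trained networks look in the newest picture that a camera, given by its name, has taken for a name from the list of things; names that differ only in an ending like _2 or _b are one class to them, and where a whole thing is asked for, a point or a joint stands for the part that bears it (a point fixed in the world has none). Each returns a list of dicts, best first, with "score" (0 to 1); they miss things now and then, are a little off and sometimes report something else, mostly with a low value. They report only what shows in the picture. A call takes as long as a camera call.
- silhouettes(camera, target): "pixels" (480x640 bool, what is visible of it) and "uv" ([column, row] in pixels, amid what is visible of it).
- spot_point(camera, target): "uv" ([column, row] in pixels: a listed point, or the origin of a listed thing).
The state is a dict: "time": time; "joint_positions": joint angles; "qvel": joint speeds; "joint_torque": joint torques, N m; "tool_pos": TCP position; "ee_rot": TCP orientation; "wrist_force": force on the tool from outside, world axes, zero at the start; "wrist_torque": the same for the moment, N m; "width": finger opening in m; "finger_force": force on a finger pad.
Only numpy, scipy, OpenCV 4.12 (cv2) and the standard library are available. Lean on these libraries where they do the work, as an engineer would, in place of code of your own. Each camera call takes 0.05 s, during which the arm holds its last target. There are 200 camera calls.

TASK

The three amber bottles have been put on the wrong magnetic stirrers: change them round so that each stands upright in the middle of the plate of the stirrer in its own cap's colour. A plate takes one bottle only, so stand one in the empty white spill tray while you change the others; never stand a bottle on the bare bench, set each down gently without dropping it, and let it go. Do not knock a bottle over, and leave the measuring cylinder, the beaker and the green tube rack standing where they are.

Things in the scene. Friction and masses are not known exactly. Their poses are not given: they have to be found in the camera images.
- bottle_red: Loose closed 100 ml amber glass bottle with a red screw cap and a red band round its white label, 110 mm tall, about 0.24 kg. Body 56 mm across up to 66 mm height, then a shoulder to a 34 mm neck; the cap is 42 mm across and spans 84 to 110 mm above the underside. Origin: centre of the underside; z up along the bottle's axis. It starts upright on a stirrer plate.
- bottle_yellow: Loose closed 100 ml amber glass bottle with a yellow screw cap and a yellow band round its white label, 110 mm tall, about 0.24 kg. Body 56 mm across up to 66 mm height, then a shoulder to a 34 mm neck; the cap is 42 mm across and spans 84 to 110 mm above the underside. Origin: centre of the underside; z up along the bottle's axis. It starts upright on a stirrer plate.
- bottle_blue: Loose closed 100 ml amber glass bottle with a blue screw cap and a blue band round its white label, 110 mm tall, about 0.24 kg. Body 56 mm across up to 66 mm height, then a shoulder to a 34 mm neck; the cap is 42 mm across and spans 84 to 110 mm above the underside. Origin: centre of the underside; z up along the bottle's axis. It starts upright on a stirrer plate.
- stirrer_red: Fixed compact magnetic stirrer with a red casing (130 x 110 mm) and a round white plate 96 mm across, room for one bottle. Origin: on the bench, right under the plate's centre; z up; the plate's flat top is 50 mm above the origin and is the highest part. The casing spans -75 to +55 mm along its x (control knob on the -x face) and 55 mm to either side along y.
- stirrer_yellow: Fixed compact magnetic stirrer with a yellow casing (130 x 110 mm) and a round white plate 96 mm across, room for one bottle. Origin: on the bench, right under the plate's centre; z up; the plate's flat top is 50 mm above the origin and is the highest part. The casing spans -75 to +55 mm along its x (control knob on the -x face) and 55 mm to either side along y.
- stirrer_blue: Fixed compact magnetic stirrer with a blue casing (130 x 110 mm) and a round white plate 96 mm across, room for one bottle. Origin: on the bench, right under the plate's centre; z up; the plate's flat top is 50 mm above the origin and is the highest part. The casing spans -75 to +55 mm along its x (control knob on the -x face) and 55 mm to either side along y.
- tray: Fixed white plastic spill tray, 130 x 110 mm outside (x by y), 4 mm walls 18 mm high, empty at the start. Origin: centre of its underside on the bench; the inner floor is 4 mm above the origin.
- cylinder: Bystander: loose clear measuring cylinder with blue marks, 190 mm tall, 27 mm across (collar 33 mm), on a 62 mm round foot. Origin: centre of the underside, z up.
- beaker: Bystander: loose white plastic beaker, 66 mm across, 85 mm tall. Origin: centre of the underside, z up.
- tube_rack: Bystander: loose green tube rack, 67 x 200 mm (x by y), 37 mm tall with its white-capped tubes. Origin: centre of the underside, z up.

How it is judged:
On the way:
1. one of the bottles stands upright in the spill tray, let go (((horizontal distance between bottle_red and tray below 0.05 m and z of bottle_red in the frame of tray below 0.008 m and angle between bottle_red's own z axis and vertical below 0.06 rad and contact force between the fingers and bottle_red below 0.1 N) or (horizontal distance between bottle_yellow and tray below 0.05 m and z of bottle_yellow in the frame of tray below 0.008 m and angle between bottle_yellow's own z axis and vertical below 0.06 rad and contact force between the fingers and bottle_yellow below 0.1 N) or (horizontal distance between bottle_blue and tray below 0.05 m and z of bottle_blue in the frame of tray below 0.008 m and angle between bottle_blue's own z axis and vertical below 0.06 rad and contact force between the fingers and bottle_blue below 0.1 N))), for 0.2 s.
At the end, for the whole second after the job is handed in: Each bottle stands upright (within 0.06 rad), released and at rest on the plate of the stirrer of its cap's colour, its axis within 12 mm of the plate's centre; so the tray is empty again (horizontal distance between bottle_red and stirrer_red below 0.012 m and z of bottle_red in the frame of stirrer_red between 0.046 and 0.054 m and angle between each of bottle_red, bottle_yellow, bottle_blue's own z axis and vertical below 0.06 rad and linear speed of each of bottle_red, bottle_yellow, bottle_blue below 0.02 m/s and horizontal distance between bottle_yellow and stirrer_yellow below 0.012 m and z of bottle_yellow in the frame of stirrer_yellow between 0.046 and 0.054 m and horizontal distance between bottle_blue and stirrer_blue below 0.012 m and z of bottle_blue in the frame of stirrer_blue between 0.046 and 0.054 m); the robot touches nothing.
It fails at once if a bottle is knocked over (leans more than 0.5 rad) (angle between any of bottle_red, bottle_yellow, bottle_blue's own z axis and vertical above 0.5 rad).
It fails at once if a bottle is dropped (falls faster than 0.5 m/s with the fingers off it) ((contact force between the fingers and bottle_red below 0.1 N and linear speed of bottle_red above 0.5 m/s) or (contact force between the fingers and bottle_yellow below 0.1 N and linear speed of bottle_yellow above 0.5 m/s) or (contact force between the fingers and bottle_blue below 0.1 N and linear speed of bottle_blue above 0.5 m/s)).
It fails at once if a bottle is stood on the bare bench (below 15 mm, outside the tray) ((height (world z) of bottle_red below 0.015 m and horizontal distance between bottle_red and tray above 0.06 m) or (height (world z) of bottle_yellow below 0.015 m and horizontal distance between bottle_yellow and tray above 0.06 m) or (height (world z) of bottle_blue below 0.015 m and horizontal distance between bottle_blue and tray above 0.06 m)).
It fails at once if the measuring cylinder, the beaker or the tube rack is shifted more than 20 mm or tipped more than 0.3 rad (distance of any of cylinder, beaker, tube_rack from where it was at the start of the episode above 0.02 m or angle between any of cylinder, beaker, tube_rack's own z axis and vertical above 0.3 rad).
It also fails if it takes over 83 s, if anything falls off the work surface, if the arm or the gripper's body presses on something with over 40 N, if the wrist force passes 120 N, or if a joint passes its speed limit or range.

## Working session

There is one attempt and no reset: what is moved stays moved. The work goes in short steps, Python scripts to look and compute and a tool call to move; the robot and the scene stay as the last step left them, time stands still between calls to the robot, and variables do not carry over. Pictures are saved under pics/ and viewed, at most 14 in all, crops included, and the job is handed in when it is done.

Besides the shell and the picture viewer there is one more tool, called after "Emit:" as name(argument=value, ...), one argument or row to a line, values as JSON. move_arm: Moves the arm, as the interface text tells. Its arguments: {"type":"object","properties":{"steps":{"type":"array"}},"required":["steps"]}

```bash
mkdir -p pics
python3 - <<'E'
from bench import *
import cv2
for n in("top","side"):
    p,d=snapshot(n); cv2.imwrite(f"pics/{n}0.png",p[:,:,::-1])
    c=camera_model(n); print(n,c)
o=get_obs(); print(o["time"],o["tool_pos"],o["ee_rot"],o["width"])
E
```

```text
top {'fx': 477.3097347417167, 'fy': 477.3097347417167, 'cx': 317.8545002262824, 'cy': 236.87631448756648, 'rvec': array([ 2.14663279, -2.1472911 ,  0.12817142]), 'tvec': array([0.010935  , 0.5740702 , 1.01266739])}
side {'fx': 540.079631640305, 'fy': 540.079631640305, 'cx': 324.9622869133064, 'cy': 240.3628170832934, 'rvec': array([ 0.16003814, -2.71285735,  1.42287625]), 'tvec': array([0.58711724, 0.08870867, 1.19606827])}
0.1 [ 0.24634469 -0.49123099  0.2184212 ] [-3.13961018e+00 -1.92063951e-04  4.64756079e-01] 0.09388362600073402
```

View pics/top0.png

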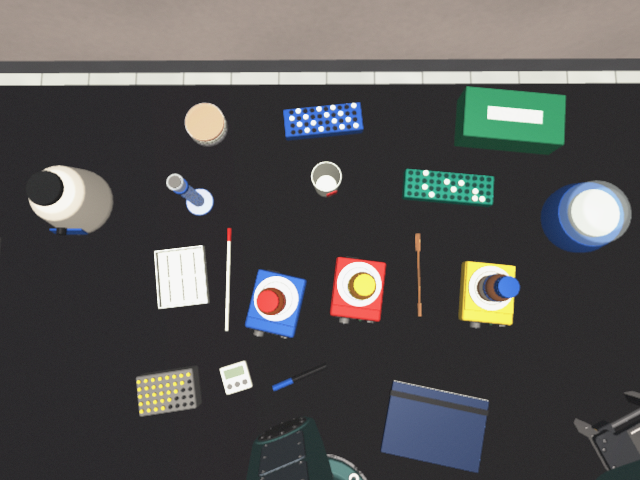

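View pics/side0.png

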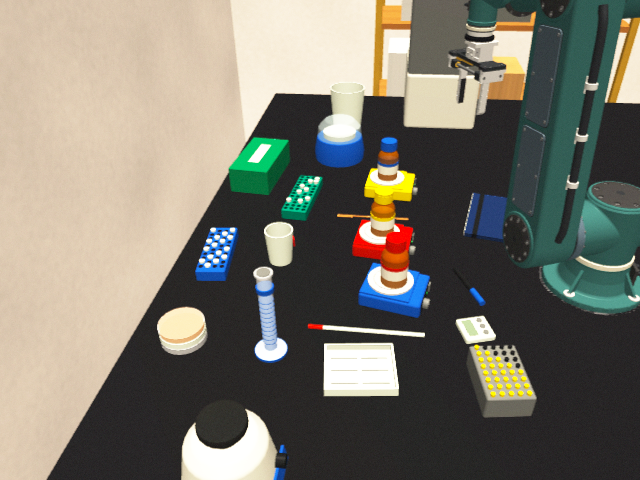

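The top view shows red cap (270,301) on the blue stirrer, yellow cap (364,286) on the red one, and blue cap (508,287) on the yellow one. The tray is at (181,277). The cylinder (185,190), beaker (326,179) and rack (449,187) all stand further from the robot than the stirrers.

```bash
cat > h.py <<'E'
from bench import *
import cv2, numpy as np
def world(n):
    p,d=snapshot(n); c=camera_model(n)
    R=cv2.Rodrigues(c["rvec"])[0]; v,u=np.mgrid[:480,:640]
    P=np.stack([(u-c["cx"])/c["fx"]*d,(v-c["cy"])/c["fy"]*d,d],-1)
    W=(P-c["tvec"])@R
    W[d==0]=np.nan
    return p,W,cv2.cvtColor(p,cv2.COLOR_RGB2HSV)
HUE={"red":[(0,8),(172,180)],"yellow":[(22,35)],"blue":[(100,125)]}
def huemask(h,k):
    m=np.zeros(h.shape[:2],bool)
    for a,b in HUE[k]: m|=(h[...,0]>=a)&(h[...,0]<=b)
    return m&(h[...,1]>120)&(h[...,2]>70)
def circ(xy):
    c,r=cv2.minEnclosingCircle(xy.astype(np.float32)); return np.round(c,4),round(r,4)
def caps(n="top"):
    p,W,h=world(n); out={}
    for k in HUE:
        m=huemask(h,k)&(W[...,2]>.08)&(W[...,2]<.22)&(abs(W[...,1])<.6)&(W[...,0]<.75)
        q,l,s,_=cv2.connectedComponentsWithStats(m.astype(np.uint8))
        if q<2: continue
        m=l==1+s[1:,4].argmax(); w=W[m]; zt=np.percentile(w[:,2],90)
        t=w[w[:,2]>zt-.006]
        out[k]=(np.round(t.mean(0),4),circ(t[:,:2]),len(t))
    return out,p,W,h
E
python3 - <<'E'
from h import *
o,p,W,h=caps(); 
for k in o: print("cap",k,o[k])
top=h
white=(h[...,1]<50)&(h[...,2]>150)
near={"blue":(275,298),"red":(359,283),"yellow":(489,287)}
v,u=np.mgrid[:480,:640]
for k,(a,b) in near.items():
    nb=np.hypot(u-a,v-b)<35
    m=white&nb&(W[...,2]>.035)&(W[...,2]<.062)
    w=W[m]; print("plate",k,circ(w[:,:2]),np.median(w[:,2]),len(w))
    m=huemask(h,k)&(np.hypot(u-a,v-b)<50)&(W[...,2]<.058)&(W[...,2]>.02)
    r=cv2.minAreaRect(W[m][:,:2].astype(np.float32)); print("  case",r)
m=white&(abs(u-181)<35)&(abs(v-277)<40)&(W[...,2]<.03)&(W[...,2]>-.01)
print("tray",cv2.minAreaRect(W[m][:,:2].astype(np.float32)),np.percentile(W[m][:,2],[5,50,95]))
for t in("cylinder","beaker","tube_rack"):
    s=silhouettes("top",t)[0]; w=W[s["pixels"]]; print(t,s["score"],np.nanmin(w,0),np.nanmax(w,0))
for k in HUE:
    s=spot_point("top","stirrer_"+k); print(k,[(x["uv"],x["score"]) for x in s[:2]])
E
```

```text
cap red (array([0.4351, 0.1064, 0.1599]), (array([0.4352, 0.1064]), 0.0211), 362)
cap yellow (array([ 0.4665, -0.0787,  0.1597]), (array([ 0.4667, -0.079 ]), 0.0212), 367)
cap blue (array([ 0.4623, -0.3533,  0.1592]), (array([ 0.4628, -0.3531]), 0.021), 366)
plate blue (array([0.4406, 0.1017]), 0.0486) 0.04972636461680532 927
  case ((0.43133223056793213, 0.1040649265050888), (0.10983099043369293, 0.12995639443397522), 77.12162780761719)
plate red (array([ 0.4715, -0.0777]), 0.0483) 0.049686665774123714 934
  case ((0.4617724120616913, -0.07518000155687332), (0.10996714234352112, 0.13096486032009125), 83.03651428222656)
plate yellow (array([ 0.4624, -0.3596]), 0.0489) 0.04936490053614685 721
  case ((0.45317333936691284, -0.3569246828556061), (0.11144645512104034, 0.13128231465816498), 84.66970825195312)
tray ((0.48850613832473755, 0.3188304007053375), (0.13123349845409393, 0.1119145080447197), 6.70531702041626) [0.00082917 0.00469626 0.01843381]
cylinder 0.69 [ 0.63081094  0.25455572 -0.00434046] [0.73103373 0.36471555 0.19561996]
beaker 0.75 [ 0.66397121 -0.03987727 -0.00240738] [0.73295796 0.02489828 0.08963715]
tube_rack 0.66 [ 0.64688211 -0.39301764 -0.00613829] [ 0.74048637 -0.18018425  0.04151306]
red [([359.4, 283.0], 0.78)]
yellow [([480.7, 290.3], 0.82)]
blue [([279.7, 298.4], 0.62)]
```

Emit:
move_arm(
  steps=[0,0,0,0.02,0.04,0.03,1,0,0,0,0.188,0.598,0.03,1,0,0,0,0.188,0.598,0.03,1,0,0,0,0.188,0.598,0.03,1,0,0,0,0.188,0.598,0.03,1,0,0,0,0.188,0.598,0.03,1,0,0,0,0.188,0.598,0.03,1,0,0,0,0.188,0.598,0.03,1,0,0,0,0.188,0.598,0.03,1,0,0,0,0.188,0.598,0.03,1,0,0,0,0.188,0.598,0.03,1,0,0,0,0.188,0.598,0.03,1],
)

```text
time: 1.65
tool_pos: [0.4243, 0.0741, 0.2498]
ee_rot: [3.141, -0.001, 0.465]
wrist_force: [0.6, -1.0, 0.2]
width: 0.0939
finger_force: 0.0
```

Emit:
move_arm(
  steps=[0,0,0,0,0,0,1,0,0,0,0,0,0,1,0,0,0,0,0,0,1,0,0,0,0,0,0,1],
)

```text
time: 2.05
tool_pos: [0.4241, 0.0705, 0.2495]
ee_rot: [3.141, -0.0, 0.462]
wrist_force: [0.0, 0.5, -0.7]
width: 0.0939
finger_force: 0.0
```

Run:
```python
from h import *
for i in range(3):
    o=get_obs(); print(o["tool_pos"],o["ee_rot"],o["joint_positions"]); 
    c=caps()[0]; print({k:c[k][1] for k in c})
```

```text
[0.42408358 0.07053848 0.24949751] [ 3.14108653e+00 -9.72758442e-05  4.61969007e-01] [ 3.31154191e-02 -1.87513671e-01  1.57439222e+00 -4.27019696e-04
  1.75441516e+00  1.14186473e+00]
{'yellow': (array([ 0.4664, -0.0791]), 0.0213), 'blue': (array([ 0.4627, -0.3538]), 0.0213)}
[0.42410091 0.07050956 0.24953796] [ 3.14115557e+00 -2.41512472e-04  4.61784687e-01] [ 3.29493019e-02 -1.87577553e-01  1.57436625e+00 -3.02161369e-04
  1.75440256e+00  1.14190577e+00]
{'yellow': (array([ 0.4662, -0.0787]), 0.0208), 'blue': (array([ 0.4626, -0.3541]), 0.0213)}
[0.42413573 0.0705766  0.24956232] [ 3.14116754e+00 -3.30814918e-04  4.61894956e-01] [ 3.30658767e-02 -1.87537606e-01  1.57428509e+00 -2.53325141e-04
  1.75436754e+00  1.14192102e+00]
{'yellow': (array([ 0.4663, -0.0787]), 0.0209), 'blue': (array([ 0.4621, -0.3532]), 0.0216)}
```

Emit:
move_arm(
  steps=[0,0,0,0.011,0.036,0,1,0,0,0,0.011,0.036,-0.02,1,0,0,0,0.011,0.036,-0.045,1,0,0,0,0.011,0.036,-0.07,1,0,0,0,0.011,0.036,-0.09,1,0,0,0,0.011,0.036,-0.102,1,0,0,0,0.011,0.036,-0.102,1,0,0,0,0.011,0.036,-0.102,1],
)

```text
time: 3.0
tool_pos: [0.4356, 0.1077, 0.1482]
ee_rot: [3.141, -0.001, 0.464]
wrist_force: [0.2, 0.3, 0.2]
width: 0.0942
finger_force: 0.0
```

Emit:
move_arm(
  steps=[0,0,0,0,0,0,0.6,0,0,0,0,0,0,0.5,0,0,0,0,0,0,0.3,0,0,0,0,0,0,0.3,0,0,0,0,0,0,0.3,0,0,0,0,0,0,0.3,0,0,0,0,0,0,0.3,0,0,0,0,0,0,0.3],
)

```text
time: 3.8
tool_pos: [0.4352, 0.1079, 0.1474]
ee_rot: [3.141, -0.0, 0.465]
wrist_force: [0.9, -1.1, -0.5]
width: 0.0414
finger_force: 30.0
```

Emit:
move_arm(
  steps=[0,0,0,0,0,0.01,0.3,0,0,0,0,0,0.03,0.3,0,0,0,0.004,0.016,0.04,0.3,0,0,0,0.012,0.046,0.04,0.3,0,0,0,0.02,0.08,0.04,0.3,0,0,0,0.029,0.115,0.04,0.3,0,0,0,0.038,0.15,0.04,0.3,0,0,0,0.046,0.18,0.04,0.3,0,0,0,0.051,0.2,0.04,0.3,0,0,0,0.053,0.21,0.04,0.3,0,0,0,0.053,0.211,0.03,0.3,0,0,0,0.053,0.211,0.01,0.3],
)

```text
time: 5.0
tool_pos: [0.4891, 0.319, 0.1586]
ee_rot: [3.141, -0.004, 0.465]
wrist_force: [0.4, 0.3, -2.6]
width: 0.0417
finger_force: 30.0
```

Emit:
move_arm(
  steps=[0,0,0,0,0,-0.015,0.3,0,0,0,0,0,-0.03,0.3,0,0,0,0,0,-0.04,0.3,0,0,0,0,0,-0.046,0.3,0,0,0,0,0,-0.05,0.3,0,0,0,0,0,-0.052,0.3,0,0,0,0,0,-0.052,0.3,0,0,0,0,0,-0.052,0.3],
)

```text
time: 5.8
tool_pos: [0.4885, 0.3192, 0.1061]
ee_rot: [3.141, -0.001, 0.465]
wrist_force: [0.2, -0.1, -0.7]
width: 0.0414
finger_force: 30.0
```

Emit:
move_arm(
  steps=[0,0,0,0,0,-0.001,0.3,0,0,0,0,0,-0.002,0.3,0,0,0,0,0,-0.003,0.3,0,0,0,0,0,-0.004,0.3,0,0,0,0,0,-0.004,0.3,0,0,0,0,0,-0.004,0.3],
)

```text
time: 6.4
tool_pos: [0.4882, 0.319, 0.1014]
ee_rot: [3.141, -0.0, 0.465]
wrist_force: [-0.1, -0.1, -0.7]
width: 0.0413
finger_force: 30.0
```

Emit:
move_arm(
  steps=[0,0,0,0,0,-0.001,0.3,0,0,0,0,0,-0.001,0.3,0,0,0,0,0,-0.001,0.3],
)

```text
time: 6.7
tool_pos: [0.4885, 0.3191, 0.1013]
ee_rot: [3.141, -0.001, 0.465]
wrist_force: [-0.5, -1.2, 4.3]
width: 0.0414
finger_force: 30.0
```

Run:
```python
from h import *
p,d=snapshot("side"); cv2.imwrite("pics/s1.png",cv2.resize(p[220:420,260:460,::-1],None,fx=3,fy=3))
for i in range(5): snapshot("top"); o=get_obs(); print(o["tool_pos"],o["wrist_force"])
```

```text
[0.48852546 0.3191292  0.10133248] [-1.27073518 -0.15149451  5.56359507]
[0.48856216 0.31909455 0.10132383] [-0.39270292 -1.01224794  5.62354376]
[0.48855055 0.31911984 0.10132947] [-1.09594851 -1.34077689  5.70293551]
[0.48854997 0.31914124 0.10133736] [-0.90767055 -1.0286846   5.48176317]
[0.48855876 0.31912385 0.10131687] [-1.16846145 -0.92278576  5.61119083]
```

View pics/s1.png

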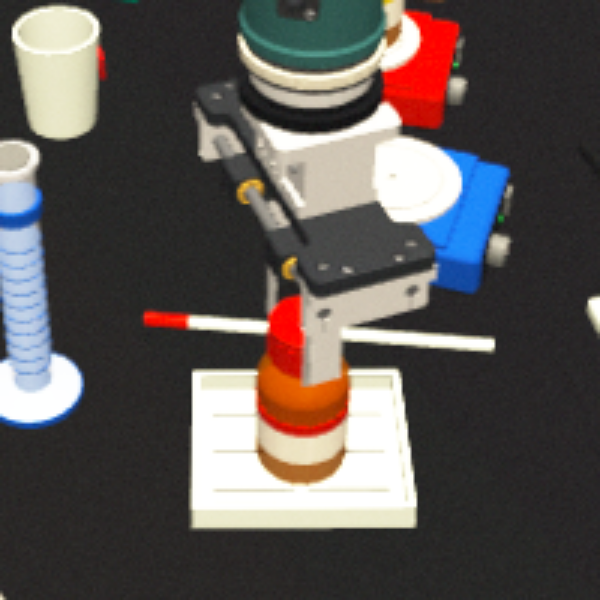

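The picture shows the bottle standing upright in the middle of the tray at about (303,430) in the crop. The wrist now carries 5.6 N upward, so it is in contact and I can release it.

Emit:
move_arm(
  steps=[0,0,0,0,0,0,0.55,0,0,0,0,0,0,0.7,0,0,0,0,0,0,1,0,0,0,0,0,0,1,0,0,0,0,0,0,1,0,0,0,0,0,0.02,1,0,0,0,0,0,0.06,1,0,0,0,0,0,0.11,1,0,0,0,0,0,0.15,1],
)

```text
time: 7.9
tool_pos: [0.4883, 0.3191, 0.253]
ee_rot: [3.142, -0.002, 0.465]
wrist_force: [-0.4, 0.1, -0.4]
width: 0.0941
finger_force: 0.0
```

Emit:
move_arm(
  steps=[0,0,0,-0.01,-0.05,0,1,0,0,0,-0.026,-0.672,0,1,0,0,0,-0.026,-0.672,0,1,0,0,0,-0.026,-0.672,0,1,0,0,0,-0.026,-0.672,0,1,0,0,0,-0.026,-0.672,0,1,0,0,0,-0.026,-0.672,0,1,0,0,0,-0.026,-0.672,0,1,0,0,0,-0.026,-0.672,0,1,0,0,0,-0.026,-0.672,0,1,0,0,0,-0.026,-0.672,0,1,0,0,0,-0.026,-0.672,0,1],
)

```text
time: 9.1
tool_pos: [0.4636, -0.2819, 0.2505]
ee_rot: [3.141, -0.0, 0.465]
wrist_force: [0.9, -0.1, 0.2]
width: 0.0943
finger_force: 0.0
```

Run:
```python
from h import *
for i in range(4): snapshot("side")
c=caps()[0]; print({k:c[k][:2] for k in c}); o=get_obs(); print(o["tool_pos"],o["joint_positions"])
```

```text
{'red': (array([0.4876, 0.3164, 0.1141]), (array([0.4882, 0.317 ]), 0.0205)), 'yellow': (array([ 0.4689, -0.0794,  0.1595]), (array([ 0.4662, -0.079 ]), 0.0209)), 'blue': (array([0.656 , 0.2764, 0.159 ]), (array([0.661 , 0.2834]), 0.0157))}
[ 0.46400023 -0.27958834  0.25014265] [-6.47365205e-01  6.53448454e-02  1.33382915e+00  6.38080789e-04
  1.74312076e+00  4.59152621e-01]
```

Emit:
move_arm(
  steps=[0,0,0,-0.001,-0.04,0,1,0,0,0,-0.001,-0.074,0,1,0,0,0,-0.001,-0.074,-0.02,1,0,0,0,-0.001,-0.074,-0.045,1,0,0,0,-0.001,-0.074,-0.07,1,0,0,0,-0.001,-0.074,-0.09,1,0,0,0,-0.001,-0.074,-0.103,1,0,0,0,-0.001,-0.074,-0.103,1,0,0,0,-0.001,-0.074,-0.103,1],
)

```text
time: 10.25
tool_pos: [0.4637, -0.3533, 0.1483]
ee_rot: [3.14, -0.0, 0.466]
wrist_force: [-0.4, -0.1, 1.0]
width: 0.0941
finger_force: 0.0
```

Emit:
move_arm(
  steps=[0,0,0,0,0,0,0.6,0,0,0,0,0,0,0.5,0,0,0,0,0,0,0.3,0,0,0,0,0,0,0.3,0,0,0,0,0,0,0.3,0,0,0,0,0,0,0.3,0,0,0,0,0,0,0.3,0,0,0,0,0,0,0.3],
)

```text
time: 11.05
tool_pos: [0.4631, -0.354, 0.1474]
ee_rot: [3.141, -0.0, 0.465]
wrist_force: [1.0, -0.4, 0.1]
width: 0.0414
finger_force: 30.0
```

Emit:
move_arm(
  steps=[0,0,0,0,0,0.01,0.3,0,0,0,0,0,0.03,0.3,0,0,0,0,0,0.06,0.3,0,0,0,0,0,0.09,0.3,0,0,0,0,0.01,0.12,0.3,0,0,0,0,0.025,0.14,0.3,0,0,0,-0.005,0.05,0.145,0.3,0,0,0,-0.01,0.085,0.145,0.3,0,0,0,-0.015,0.125,0.145,0.3,0,0,0,-0.02,0.165,0.145,0.3,0,0,0,-0.022,0.205,0.145,0.3,0,0,0,-0.022,0.245,0.145,0.3],
)

```text
time: 12.25
tool_pos: [0.4403, -0.1073, 0.2928]
ee_rot: [3.142, -0.0, 0.464]
wrist_force: [1.2, -0.1, -1.9]
width: 0.0417
finger_force: 30.0
```

Emit:
move_arm(
  steps=[0,0,0,0,0.04,0,0.3,0,0,0,0,0.08,0,0.3,0,0,0,0,0.12,0,0.3,0,0,0,0,0.155,0,0.3,0,0,0,0,0.185,0,0.3,0,0,0,0,0.203,0,0.3,0,0,0,0,0.21,0,0.3,0,0,0,0,0.21,-0.02,0.3,0,0,0,0,0.21,-0.05,0.3,0,0,0,0,0.21,-0.08,0.3,0,0,0,0,0.21,-0.11,0.3,0,0,0,0,0.21,-0.13,0.3],
)

```text
time: 13.45
tool_pos: [0.4399, 0.1002, 0.16]
ee_rot: [-3.141, 0.003, 0.464]
wrist_force: [0.4, -0.4, -2.2]
width: 0.0411
finger_force: 30.0
```

Emit:
move_arm(
  steps=[0,0,0,0,0,0,0.3,0,0,0,0,0,0,0.3,0,0,0,0,0,0,0.3,0,0,0,0,0,0,0.3],
)

```text
time: 13.85
tool_pos: [0.4421, 0.1011, 0.1643]
ee_rot: [3.14, -0.003, 0.465]
wrist_force: [-0.2, -0.0, -2.4]
width: 0.0418
finger_force: 30.0
```

Emit:
move_arm(
  steps=[0,0,0,0,0,-0.004,0.3,0,0,0,0,0,-0.008,0.3,0,0,0,0,0,-0.011,0.3,0,0,0,0,0,-0.013,0.3,0,0,0,0,0,-0.014,0.3,0,0,0,0,0,-0.015,0.3,0,0,0,0,0,-0.0155,0.3,0,0,0,0,0,-0.0155,0.3,0,0,0,0,0,-0.0155,0.3,0,0,0,0,0,-0.0155,0.3],
)

```text
time: 14.85
tool_pos: [0.4412, 0.1012, 0.1473]
ee_rot: [3.141, -0.001, 0.465]
wrist_force: [-0.2, -0.5, -0.0]
width: 0.0417
finger_force: 30.0
```

Emit:
move_arm(
  steps=[0,0,0,0,0,0,0.55,0,0,0,0,0,0,0.7,0,0,0,0,0,0,1,0,0,0,0,0,0,1,0,0,0,0,0,0,1,0,0,0,0,0,0.02,1,0,0,0,0,0,0.06,1,0,0,0,0,0,0.1,1,0,0,0,0.006,-0.05,0.1,1,0,0,0,0.013,-0.095,0.1,1,0,0,0,0.019,-0.14,0.1,1,0,0,0,0.025,-0.179,0.1,1],
)

```text
time: 16.05
tool_pos: [0.4661, -0.0798, 0.2471]
ee_rot: [3.141, -0.0, 0.464]
wrist_force: [-0.9, -0.6, 0.2]
width: 0.0942
finger_force: 0.0
```

Run:
```python
from h import *
for i in range(6): p,d=snapshot("side")
cv2.imwrite("pics/s2.png",cv2.resize(p[100:420,220:480,::-1],None,fx=1.8,fy=1.8))
c=caps()[0]; print({k:c[k][:2] for k in c}); o=get_obs(); print(o["tool_pos"])
```

```text
{'red': (array([0.4876, 0.3167, 0.1138]), (array([0.488 , 0.3172]), 0.0209)), 'blue': (array([0.4402, 0.1003, 0.1599]), (array([0.4406, 0.1007]), 0.0204))}
[ 0.46600541 -0.0767714   0.24697732]
```

View pics/s2.png

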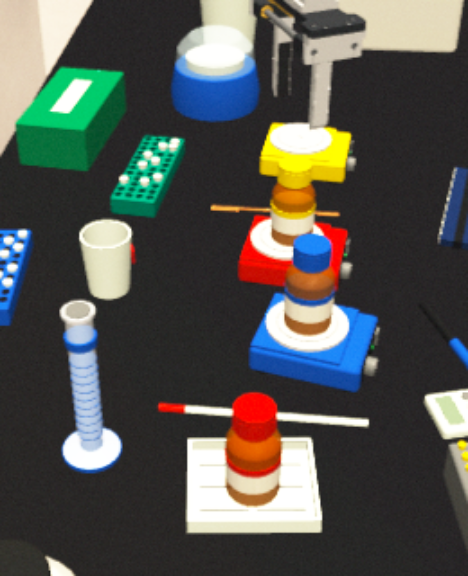

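The blue bottle stands centred on the blue plate, with its cap at (313,250) in the crop. The red one is in the tray, and the bystanders are undisturbed. The yellow bottle is next.

Emit:
move_arm(
  steps=[0,0,0,0,-0.001,-0.01,1,0,0,0,0,-0.001,-0.035,1,0,0,0,0,-0.001,-0.06,1,0,0,0,0,-0.001,-0.085,1,0,0,0,0,-0.001,-0.1,1,0,0,0,0,-0.001,-0.1,1,0,0,0,0,-0.001,-0.1,1],
)

```text
time: 17.1
tool_pos: [0.4659, -0.0782, 0.1468]
ee_rot: [-3.141, 0.0, 0.466]
wrist_force: [0.3, 0.3, 0.5]
width: 0.0943
finger_force: 0.0
```

Emit:
move_arm(
  steps=[0,0,0,0,0,0,0.6,0,0,0,0,0,0,0.5,0,0,0,0,0,0,0.3,0,0,0,0,0,0,0.3,0,0,0,0,0,0,0.3,0,0,0,0,0,0,0.3,0,0,0,0,0,0,0.3,0,0,0,0,0,0,0.3],
)

```text
time: 17.9
tool_pos: [0.4661, -0.079, 0.1469]
ee_rot: [3.141, 0.0, 0.465]
wrist_force: [0.9, -0.3, -0.2]
width: 0.0419
finger_force: 30.0
```

Run:
```python
from h import *
p,W,h=world("top"); v,u=np.mgrid[:480,:640]
for a,b in ((489,287),):
    m=(h[...,1]<50)&(h[...,2]>150)&(np.hypot(u-a,v-b)<35)&(W[...,2]>.035)&(W[...,2]<.062)
    w=W[m]; print(circ(w[:,:2]),w.mean(0),len(w))
```

```text
(array([ 0.4632, -0.3605]), 0.0496) [ 0.46261847 -0.35902769  0.04938602] 1579
```

Emit:
move_arm(
  steps=[0,0,0,0,0,0.01,0.3,0,0,0,0,0,0.03,0.3,0,0,0,0,-0.015,0.04,0.3,0,0,0,0,-0.045,0.04,0.3,0,0,0,-0.002,-0.085,0.04,0.3,0,0,0,-0.002,-0.125,0.04,0.3,0,0,0,-0.002,-0.165,0.04,0.3,0,0,0,-0.004,-0.205,0.04,0.3,0,0,0,-0.004,-0.24,0.04,0.3,0,0,0,-0.004,-0.265,0.04,0.3,0,0,0,-0.004,-0.277,0.04,0.3,0,0,0,-0.004,-0.28,0.035,0.3],
)

```text
time: 19.15
tool_pos: [0.4621, -0.3599, 0.1822]
ee_rot: [3.141, -0.0, 0.463]
wrist_force: [-0.2, 0.5, -2.4]
width: 0.0415
finger_force: 30.0
```

Emit:
move_arm(
  steps=[0,0,0,0,0,-0.01,0.3,0,0,0,0,0,-0.02,0.3,0,0,0,0,0,-0.025,0.3,0,0,0,0,0,-0.028,0.3,0,0,0,0,0,-0.03,0.3,0,0,0,0,0,-0.032,0.3,0,0,0,0,0,-0.033,0.3,0,0,0,0,0,-0.034,0.3,0,0,0,0,0,-0.035,0.3,0,0,0,0,0,-0.0355,0.3,0,0,0,0,0,-0.0355,0.3,0,0,0,0,0,-0.0355,0.3],
)

```text
time: 20.35
tool_pos: [0.4622, -0.359, 0.1469]
ee_rot: [3.141, -0.0, 0.465]
wrist_force: [0.1, 0.1, 0.2]
width: 0.0417
finger_force: 30.0
```

Emit:
move_arm(
  steps=[0,0,0,0,0,0,0.55,0,0,0,0,0,0,0.7,0,0,0,0,0,0,1,0,0,0,0,0,0,1,0,0,0,0,0,0,1,0,0,0,0,0,0.02,1,0,0,0,0,0,0.06,1,0,0,0,0,0,0.105,1,0,0,0,0.001,0.03,0.105,1,0,0,0,0.003,0.077,0.105,1],
)

```text
time: 21.35
tool_pos: [0.4656, -0.2835, 0.2533]
ee_rot: [3.137, -0.002, 0.461]
wrist_force: [1.0, 0.5, 0.3]
width: 0.0939
finger_force: 0.0
```

Emit:
move_arm(
  steps=[0,0,0,0.002,0.05,0,1,0,0,0,0.004,0.1,0,1,0,0,0,0.006,0.15,0,1,0,0,0,0.008,0.2,0,1,0,0,0,0.01,0.25,0,1,0,0,0,0.012,0.3,0,1,0,0,0,0.014,0.35,0,1,0,0,0,0.016,0.4,0,1,0,0,0,0.018,0.45,0,1,0,0,0,0.021,0.5,0,1,0,0,0,0.023,0.55,0,1,0,0,0,0.024,0.6,0,1],
)

```text
time: 22.55
tool_pos: [0.4888, 0.3197, 0.2515]
ee_rot: [3.141, -0.001, 0.465]
wrist_force: [0.9, -0.6, 1.1]
width: 0.0941
finger_force: 0.0
```

Run:
```python
from h import *
for i in range(6): p,d=snapshot("side")
c,p,W,h=caps(); print({k:c[k][:2] for k in c}); o=get_obs(); print(o["tool_pos"])
v,u=np.mgrid[:480,:640]
for a,b in ((359,283),):
    m=(h[...,1]<50)&(h[...,2]>150)&(np.hypot(u-a,v-b)<35)&(W[...,2]>.035)&(W[...,2]<.062)
    w=W[m]; print(circ(w[:,:2]),w.mean(0),len(w))
```

```text
{'red': (array([0.4871, 0.3163, 0.1142]), (array([0.4882, 0.3171]), 0.0206)), 'yellow': (array([ 0.4622, -0.3577,  0.1592]), (array([ 0.4621, -0.3584]), 0.0217)), 'blue': (array([0.4403, 0.1003, 0.1599]), (array([0.4405, 0.1002]), 0.0205))}
[0.48931705 0.31633569 0.25166544]
(array([ 0.4716, -0.0779]), 0.0485) [ 0.47111047 -0.07729954  0.04975296] 1576
```

Emit:
move_arm(
  steps=[0,0,0,-0.001,0.002,-0.02,1,0,0,0,-0.001,0.002,-0.05,1,0,0,0,-0.001,0.002,-0.08,1,0,0,0,-0.001,0.002,-0.105,1,0,0,0,-0.001,0.002,-0.13,1,0,0,0,-0.001,0.002,-0.145,1,0,0,0,-0.001,0.002,-0.15,1,0,0,0,-0.001,0.002,-0.15,1,0,0,0,-0.001,0.002,-0.15,1],
)

```text
time: 23.8
tool_pos: [0.489, 0.3197, 0.103]
ee_rot: [3.142, -0.003, 0.464]
wrist_force: [0.1, -0.2, 0.7]
width: 0.0945
finger_force: 0.0
```

Emit:
move_arm(
  steps=[0,0,0,0,0,0,0.6,0,0,0,0,0,0,0.5,0,0,0,0,0,0,0.3,0,0,0,0,0,0,0.3,0,0,0,0,0,0,0.3,0,0,0,0,0,0,0.3,0,0,0,0,0,0,0.3,0,0,0,0,0,0,0.3],
)

```text
time: 24.6
tool_pos: [0.4881, 0.3195, 0.1013]
ee_rot: [3.141, 0.0, 0.465]
wrist_force: [-0.1, -0.4, 0.5]
width: 0.0413
finger_force: 30.0
```

Emit:
move_arm(
  steps=[0,0,0,0,0,0.01,0.3,0,0,0,0,0,0.03,0.3,0,0,0,0,0,0.06,0.3,0,0,0,0,0,0.095,0.3,0,0,0,0,0,0.13,0.3,0,0,0,0,-0.01,0.16,0.3,0,0,0,0,-0.025,0.18,0.3,0,0,0,-0.002,-0.05,0.19,0.3,0,0,0,-0.004,-0.085,0.19,0.3,0,0,0,-0.006,-0.125,0.19,0.3,0,0,0,-0.008,-0.165,0.19,0.3,0,0,0,-0.01,-0.205,0.19,0.3],
)

```text
time: 25.8
tool_pos: [0.4775, 0.1133, 0.2919]
ee_rot: [3.141, -0.0, 0.465]
wrist_force: [-0.4, 0.6, -1.4]
width: 0.0413
finger_force: 30.0
```

Emit:
move_arm(
  steps=[0,0,0,-0.002,-0.04,0,0.3,0,0,0,-0.004,-0.08,0,0.3,0,0,0,-0.005,-0.12,0,0.3,0,0,0,-0.006,-0.15,0,0.3,0,0,0,-0.007,-0.175,0,0.3,0,0,0,-0.007,-0.188,0,0.3,0,0,0,-0.007,-0.191,-0.01,0.3,0,0,0,-0.007,-0.191,-0.03,0.3,0,0,0,-0.007,-0.191,-0.06,0.3,0,0,0,-0.007,-0.191,-0.09,0.3,0,0,0,-0.007,-0.191,-0.115,0.3,0,0,0,-0.007,-0.191,-0.13,0.3],
)

```text
time: 27.0
tool_pos: [0.4696, -0.0745, 0.158]
ee_rot: [-3.138, 0.003, 0.467]
wrist_force: [-1.0, -0.6, -1.5]
width: 0.0414
finger_force: 30.0
```

Emit:
move_arm(
  steps=[0,0,0,0,0,0,0.3,0,0,0,0,0,0,0.3,0,0,0,0,0,0,0.3,0,0,0,0,0,0,0.3],
)

```text
time: 27.4
tool_pos: [0.4719, -0.0763, 0.1628]
ee_rot: [3.14, -0.002, 0.465]
wrist_force: [-0.6, 0.8, -1.0]
width: 0.0416
finger_force: 30.0
```

Emit:
move_arm(
  steps=[0,0,0,0,0,-0.004,0.3,0,0,0,0,0,-0.008,0.3,0,0,0,0,0,-0.01,0.3,0,0,0,0,0,-0.011,0.3,0,0,0,0,0,-0.012,0.3,0,0,0,0,0,-0.013,0.3,0,0,0,0,0,-0.0135,0.3,0,0,0,0,0,-0.014,0.3,0,0,0,0,0,-0.014,0.3,0,0,0,0,0,-0.014,0.3,0,0,0,0,0,-0.014,0.3],
)

```text
time: 28.5
tool_pos: [0.4711, -0.0764, 0.1474]
ee_rot: [3.141, -0.0, 0.465]
wrist_force: [-0.1, 0.7, -0.7]
width: 0.0415
finger_force: 30.0
```

Emit:
move_arm(
  steps=[0,0,0,0,0,-0.0005,0.3,0,0,0,0,0,-0.0005,0.3,0,0,0,0,0,-0.0005,0.3,0,0,0,0,0,-0.0005,0.3],
)

```text
time: 28.9
tool_pos: [0.4712, -0.0764, 0.1472]
ee_rot: [3.141, -0.0, 0.465]
wrist_force: [-0.1, 0.5, 0.7]
width: 0.0418
finger_force: 30.0
```

Weight is off the wrist, so release, rise and move aside.

Emit:
move_arm(
  steps=[0,0,0,0,0,0,0.55,0,0,0,0,0,0,0.7,0,0,0,0,0,0,1,0,0,0,0,0,0,1,0,0,0,0,0,0,1,0,0,0,0,0,0.02,1,0,0,0,0,0,0.06,1,0,0,0,0,0,0.105,1,0,0,0,-0.03,0,0.13,1,0,0,0,-0.08,-0.02,0.13,1,0,0,0,-0.12,-0.05,0.13,1,0,0,0,-0.13,-0.1,0.13,1],
)

```text
time: 30.1
tool_pos: [0.3397, -0.1717, 0.2784]
ee_rot: [3.139, -0.002, 0.468]
wrist_force: [0.6, 0.4, 0.7]
width: 0.094
finger_force: 0.0
```

Run:
```python
from h import *
for i in range(6): p,d=snapshot("side")
cv2.imwrite("pics/s3.png",p[:,:,::-1])
c,p,W,h=caps(); print({k:c[k][:2] for k in c}); cv2.imwrite("pics/t3.png",p[:,:,::-1])
```

```text
{'red': (array([ 0.4706, -0.077 ,  0.1593]), (array([ 0.4704, -0.077 ]), 0.0213)), 'yellow': (array([ 0.4623, -0.3576,  0.1591]), (array([ 0.4622, -0.3582]), 0.0213)), 'blue': (array([0.4404, 0.1003, 0.16  ]), (array([0.4404, 0.1002]), 0.0205))}
```

View pics/s3.png

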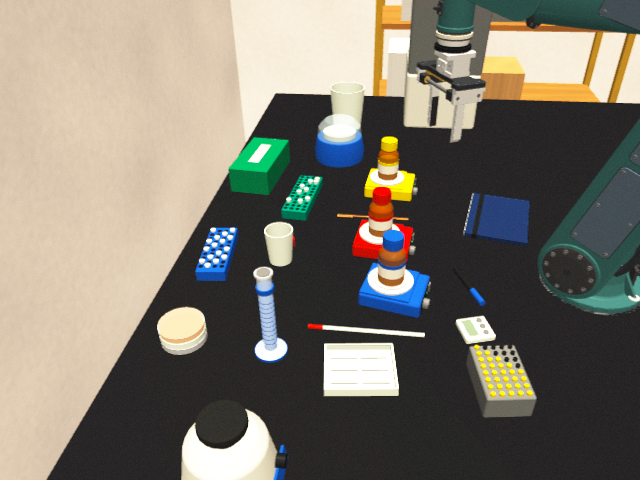

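View pics/t3.png

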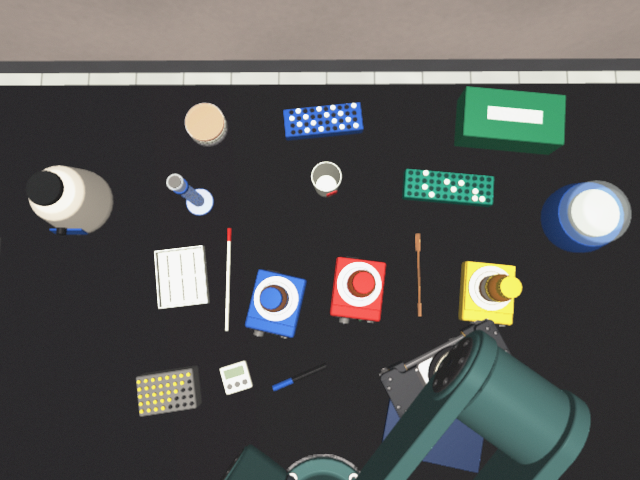

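All three bottles stand upright on plates of their own colour: caps at (271,298), (363,283) and (510,287) in the top view. The tray at (181,277) is empty, and the cylinder, beaker and rack have not moved.

```bash
python3 -c "
from bench import *
print(close_job())"
```

```text
the job is handed in; nothing more can be done
None
```

I handed the job in at about 30 s of the 83 s allowed: each bottle stands upright and released on its own colour's stirrer, within about 2 mm of the plate centre by camera, with the tray empty and the bystanders undisturbed; the hand-in returned no verdict.

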